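# Lock the ajar filter housing

## Robot

A 6-joint arm with a two-finger parallel gripper is mounted at the origin on a cart in front of the work surface, level with it; the furniture and walls round the work are solid. World frame = base frame: x ahead of the robot, y to its left, z up, the work surface at z = 0. Lengths are in m, angles in degrees, forces in N, time in s.
With the tool pointing down it reaches from about 0.375 to 0.9 m from the base axis. Payload 3.1 kg.
Tool frame: the origin (TCP) lies on the centre line of the jaws, within the pads' length; the fingertips stand 17 mm ahead of it and the grasp point (between the pads) lies 2 mm behind it; z points along the fingers, y is the line along which they close (so a half turn about z gives the same grasp; the last joint's range is limited). The gripper opens to 87 mm and grips with 3 to 60 N. Pads are 19 mm wide; open, the fingers measure 117 mm over their backs; the gripper's body (75 mm by 190 mm) begins 51 mm behind the grasp point.
Start: joints at [60.189, 30.224, 82.088, -0, 67.689, -10.227], TCP at [0.209, 0.589, 0.24] pointing down, gripper open.
Joint ranges: [-176.69, 176.69], [-43.24, 126.21], [12.49, 139.97], [-82, 262], [0, 151.66], [-163.58, 163.58]. Speed limits (degrees/s): [159.86, 159.86, 180, 180, 180, 180].

## Interface

Orientations are given as a 3x3 rotation matrix whose columns are the frame's x, y, z axes.
In Python, from rig import bot, imaging, finder gives the robot as it stands. The module is installed in compiled form; this text tells all that it offers.
- The arm moves only by the tool play_rows, never from a script. Its argument "motion" is a list that holds one entry, the list of rows, each a list of 6 numbers: the shift along the tool's x, y, z in shares of 300 mm (1.0 is 300 mm), then the turn, a rotation vector about the tool's x, y, z in parts of the range, where 1.0 means 180 degrees. In form: [[[dx, dy, dz, wx, wy, wz], ...]]. A call has 1 to 8 rows; each row is the pose to reach, as a shift and turn from the pose commanded when the call began, along the tool's axes at that moment; what a row does not reach only later rows make up. A row lasts 1/12 s, in which the tool goes at most 41.7 mm and 7.16 degrees, less where a joint would pass 70% of its speed; a pose out of reach is approached as far as the arm can. A shift or turn number past 1, either way, is cut back to 1. A call with a gripper value outside its range is refused whole. "fingers" is the finger opening in m, from 0 to 0.087, set as the call begins (left out, the last holds). The fingers move at their own pace and stop on an object; the grip force is fixed at half the most. Time passes only in rows, so rows that repeat a pose let the fingers close. It gives the time, the measured TCP pose, the force, the opening and the grip force at its end, in the units of the state.
- bot.read_state(): the state, without advancing time (a new reading comes with each control period).
- imaging.capture(name): name is "side" or "top" or "wrist"; returns a dict with "frame" (384x512x3 uint8, red, green, blue), "camera_matrix" (3x3 intrinsics, pixels), "R" (3x3) and "t" (3): a world point X has camera coordinates R X + t. Camera axes: x right, y down, z forward; pixel columns grow to the right and rows downward; lengths in m; the calibration is good to about 2 mm. A picture is of the moment at which its call begins. There is no depth.
- bot.hand_in(): hands the job in; it is judged then, once.
Trained networks look in the newest picture that a camera, given by its name, has taken for a name from the list of things; names that differ only in an ending like _2 or _b are one class to them, and where a whole thing is asked for, a point or a joint stands for the part that bears it (a point fixed in the world has none). Each returns a list of dicts, best first, with "confidence" (0 to 1); they miss things now and then, are a little off and sometimes report something else, mostly with a low value. They report only what shows in the picture. A call takes as long as a camera call.
- finder.recognise(camera, name): "at" ([x, y, z] in m, in world coordinates, good to about 4 mm: the middle of the surface that is visible of it).
- finder.outline_of(camera, name): "pixels" (384x512 bool, what is visible of it).
The state is a dict: "time_s": time; "joint_positions": joint angles; "qvel": joint speeds; "tau": joint torques, N m; "position": TCP position; "tcp_rot": TCP orientation; "force": force on the tool from outside, world axes, zero at the start; "moment": the same for the moment, N m; "opening": opening from 0.0 (shut) to 1.0 (fully open); "grasp_force": force on a finger pad.
Only numpy, scipy, OpenCV 4.12 (cv2) and the standard library are available. Lean on these libraries where they do the work, as an engineer would, in place of code of your own. Each camera call takes 0.05 s, during which the arm holds its last target. There are 200 camera calls.

## Task

One of the two filter housings on the bench still has its cover ajar: set a fingertip in the slot of its round lock and turn the lock clockwise, a quarter turn, until it stops in line with the two ribs and the cover is drawn fully shut. Do not force it, grip or lift nothing, leave the other housing locked and the loose things lying where they are, and take the hand away at the end.

Things in the scene. Friction and masses are not known exactly. Their poses are not given: they have to be found in the camera images.
- housing_a: The housing whose white cover stands ajar: a grey metal filter housing screwed to the bench, 166 x 146 mm (own x, y), 75 mm high over the round lock on the cover's middle. Origin: centre of its underside, under the lock; own +x points to the side with cover hinge and hose ports, z up.
- housing_b: The second housing, same make and size, cover shut and locked from the start. Origin: centre of its underside; +x to its hinge side.
- housing_a_collar (a point): Centre of the round lock at the top plane of its fixed dark steel collar (102 mm outside, 90 mm inside, 18 mm high above the cover), 75 mm above the bench when shut. Two short raised dark ribs on the cover, before and behind the collar on the housing's x axis, show where the slot points when locked.
- housing_a_lock (a joint): The bare-aluminium dial of housing_a, rad: 0 = unlocked (slot along the housing's y), 1.571 = locked (slot in line with the ribs, along its x; hard stop). Grows as the dial turns CLOCKWISE seen from above. Stiff (about 0.15 N m), stays where left; no press is needed. Starts between 0 and 0.4.
- housing_a_cover (a joint): Hinge of housing_a's cover, rad: about 0.03 ajar (the lock then stands about 3 mm higher), 0 shut. Only the lock's cam moves it: it draws the cover down as the dial is turned.
- housing_a_slot (a point): Centre of the dial (86 mm across), on its axis, on the floor of the finger slot, 59 mm above the bench when shut. y runs along the slot and turns with the dial, z up. The slot runs right across the dial: 38 mm wide, 15 mm deep, black floor, open upward, ended by the collar. A fingertip in it 20 to 30 mm from the centre, carried round the axis, turns the dial.
- housing_b_lock (a joint): The dial of housing_b, same meaning; 1.571 = locked at the start.
- housing_b_slot (a point): The same point on the dial of housing_b.
- vial: Loose small clear vial with black cap, 23 mm across, 54 mm high, upright; origin at its underside.
- bung: Loose small black rubber stopper, 22 mm across, 24 mm high; origin at its underside.
- marker: Loose white marker pen with black cap, 13 x 135 x 12 mm, lying along its own y; origin under its middle.
- timer_1: Loose white bench timer, 70 x 62 x 20 mm, lying flat; origin under its middle.

How it is judged (in metres and radians):
On the way:
1. the fingers, in the slot of the ajar housing's lock, turn it past half way (value of joint housing_a_lock above 0.75 rad and contact force between the fingers and housing_a above 0.3 N), for 0.05 s.
At the end, for the whole second after the job is handed in: The lock of the housing that was ajar is within about 0.1 rad (6 degrees) of its locked stop, its cover is shut (within 0.005 rad) and at rest; the other housing is still locked (within 0.1 rad); the loose things lie within 20 mm of where they were (value of joint each of housing_a_lock, housing_b_lock above 1.47 rad and value of joint housing_a_cover below 0.005 rad and velocity of joint housing_a_lock below 0.05 rad/s and distance of each of vial, bung, marker, timer_1 from where it was at the start of the episode below 0.02 m); the robot touches nothing.
It fails at once if the lock or housing is forced (more than 40 N from the fingers) (contact force between the fingers and housing_a above 40 N).
It fails at once if the other housing's lock is turned off its stop (value of joint housing_b_lock below 1.4 rad).
It fails at once if a loose thing (vial, stopper, marker pen, timer) is moved or lifted more than 20 mm (distance of any of vial, bung, marker, timer_1 from where it was at the start of the episode above 0.02 m).
It also fails if it takes over 35 s, if anything falls off the work surface, if the arm or the gripper's body presses on something with over 40 N, if the wrist force passes 120 N, or if a joint passes its speed limit or range.

## Working session

There is one attempt and no reset: what is moved stays moved. The work goes in short steps, Python scripts to look and compute and a tool call to move; the robot and the scene stay as the last step left them, time stands still between calls to the robot, and variables do not carry over. Pictures are saved under pics/ and viewed, at most 10 in all, crops included, and the job is handed in when it is done.

Besides the shell and the picture viewer there is one more tool, called after "Request:" as name(argument=value, ...), one argument or row to a line, values as JSON. play_rows: Moves the arm, as the interface text tells. Its arguments: {"type":"object","properties":{"motion":{"type":"array"},"fingers":{"type":"number"}},"required":["motion"]}

```bash
mkdir -p pics
python3 - <<'E'
from rig import bot, imaging, finder
import cv2, numpy as np
s=bot.read_state(); print(s['time_s'],s['position'],np.round(s['tcp_rot'],3).tolist(),s['opening'])
for c in ['top','side']:
    d=imaging.capture(c); cv2.imwrite(f'pics/{c}0.png',d['frame'][:,:,::-1])
    for n in ['housing_a','housing_a_collar','housing_a_slot','housing_a_lock','vial','bung','marker','timer_1']:
        try: print(c,n,[(np.round(r['at'],3).tolist(),round(r['confidence'],2)) for r in finder.recognise(c,n)[:3]])
        except Exception as e: print(c,n,e)
E
```

```text
0.0 [0.20912222 0.58822444 0.23856415] [[-0.942, 0.335, -0.001], [0.335, 0.942, -0.002], [0.0, -0.002, -1.0]] 0.9990296477626741
top housing_a [([0.493, -0.195, 0.061], 0.93), ([0.512, 0.152, 0.06], 0.93)]
top housing_a_collar [([0.486, -0.2, 0.061], 0.55)]
top housing_a_slot [([0.489, -0.2, 0.062], 0.71)]
top housing_a_lock [([0.493, -0.2, 0.064], 0.87)]
top vial [([0.493, -0.2, 0.064], 0.47), ([0.698, 0.05, 0.024], 0.42)]
top bung []
top marker [([0.466, -0.456, 0.009], 0.58)]
top timer_1 [([0.73, -0.103, 0.02], 0.64), ([0.469, -0.453, 0.011], 0.49)]
side housing_a [([0.488, -0.206, 0.073], 0.74), ([0.508, -0.165, 0.059], 0.72), ([0.526, 0.189, 0.061], 0.6)]
side housing_a_collar [([0.498, -0.186, 0.062], 0.58)]
side housing_a_slot [([0.489, -0.199, 0.077], 0.54)]
side housing_a_lock [([0.488, -0.203, 0.073], 0.63)]
side vial [([0.461, 0.42, 0.041], 0.71)]
side bung [([0.702, 0.055, 0.026], 0.44)]
side marker [([0.466, -0.455, 0.013], 0.43), ([0.462, 0.422, 0.038], 0.27)]
side timer_1 [([0.736, -0.098, 0.019], 0.54)]
```

View pics/top0.png

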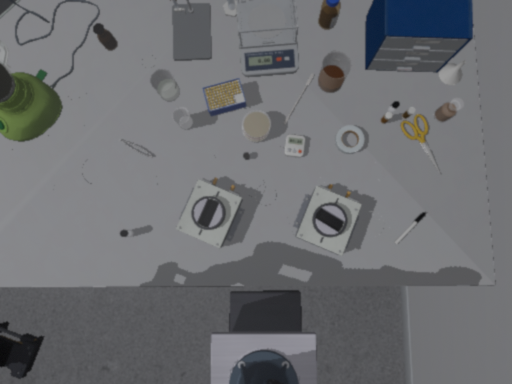

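View pics/side0.png

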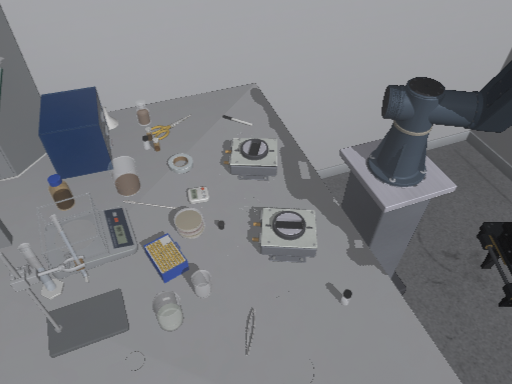

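The top view shows the housing at pixel (329,219) with its slot across the ribs, so it is the ajar one (a). The other, at (208,212), has its slot in line with the ribs and is locked. I'll move the wrist camera over housing_a.

```bash
cat > h.py <<'E'
from rig import bot, imaging, finder
import cv2, numpy as np
def rel(p, yaw=None, s=None):
    """shift in tool axes and wz (deg) to put TCP at p with tool y axis at world yaw (mod 180)"""
    s=s or bot.read_state(); R=np.array(s['tcp_rot']); d=R.T@(np.array(p)-s['position'])
    out=[np.round(d,4).tolist()]
    if yaw is not None:
        cur=np.degrees(np.arctan2(R[1,1],R[0,1])); w=(cur-yaw+90)%180-90   # +wz = clockwise from above
        out+=[round(w,2),'cur',round(cur,1),'j6',round(s['joint_positions'][5],1)]
    return out
def unproj(d,px,z):
    px=np.array(px,float).reshape(-1,2); K,R,t=(np.array(d[k]) for k in('camera_matrix','R','t'))
    r=(np.linalg.inv(K)@np.c_[px,np.ones(len(px))].T).T@R; c=-R.T@t
    return c+r*((z-c[2])/r[:,2])[:,None]
E
python3 - <<'E'
from h import *
d=imaging.capture('top'); f=d['frame'][:,:,::-1]
c=cv2.resize(f[165:275,160:380],None,fx=3.6,fy=3.6,interpolation=cv2.INTER_CUBIC); cv2.imwrite('pics/topc.png',c)
print(unproj(d,[[329.5,219],[208,212]],.075),rel([.40,.35,.26]),rel([.45,-.2,.26],75))
E
```

```text
[[ 0.49113242 -0.1957472   0.075     ]
 [ 0.5140933   0.16191431  0.075     ]] [[-0.2596, -0.1612, -0.0204]] [[-0.491, -0.6626, -0.0204], np.float64(-4.58), 'cur', np.float64(70.4), 'j6', np.float64(-10.2)]
```

View pics/topc.png

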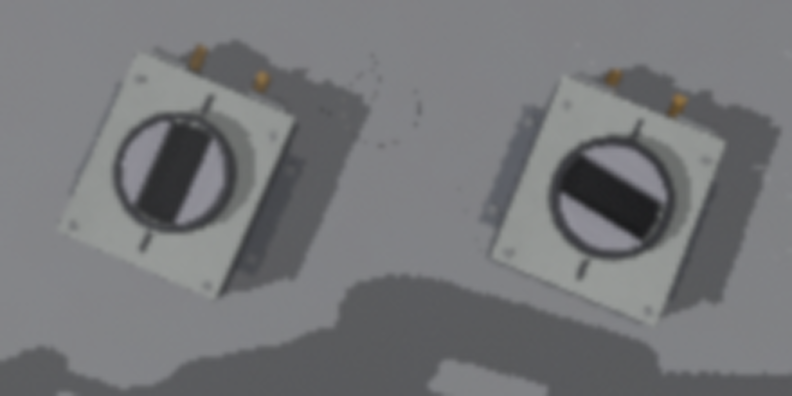

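The ajar housing's ribs point along a yaw of about -21.5° and its slot lies at about 61°. So the dial has roughly 82° of clockwise turn to go.

The manual's scale: shifts go in shares of 300 mm and turns go in shares of 180 degrees. Converting my numbers, -0.26 m is -0.8667, -0.161 m is -0.5367, 9.4 degrees is 0.0522.

Request:
play_rows(
  motion=[
    [[-0.1333,-0.08,-0.0333,0,0,0],[-0.25,-0.1533,-0.0667,0,0,0],[-0.3667,-0.2267,-0.0667,0,0,0.0111],[-0.4833,-0.3,-0.0667,0,0,0.0222],[-0.6,-0.3733,-0.0667,0,0,0.0333],[-0.7167,-0.4433,-0.0667,0,0,0.0444],[-0.8167,-0.5067,-0.0667,0,0,0.0522],[-0.8667,-0.5367,-0.0667,0,0,0.0522]],
  ],
  fingers=0.03,
)

```text
time_s: 1.62
position: [0.4033, 0.3466, 0.2598]
tcp_rot: [[-0.873, 0.488, 0.002], [0.488, 0.873, -0.001], [-0.002, -0.0, -1.0]]
force: [-0.3, -0.2, -0.1]
opening: 0.478
grasp_force: 0.0
```

```bash
python3 -c "
from h import *
print(rel([.45,-.18,.26],61),bot.read_state()['position'])"
```

```text
[[-0.2978, -0.4368, 0.0005], np.float64(-0.22), 'cur', np.float64(60.8), 'j6', np.float64(-32.0)] [0.40328486 0.3466011  0.25984204]
```

To row units: -0.218 m is -0.7267, -0.191 m is -0.6367.

Request:
play_rows(
  motion=[
    [[-0.0633,-0.09,0,0,0,0],[-0.1267,-0.1833,0,0,0,0],[-0.1867,-0.2733,0,0,0,0],[-0.25,-0.3667,0,0,0,0],[-0.3133,-0.4567,0,0,0,0],[-0.3733,-0.5467,0,0,0,0],[-0.4367,-0.6367,0,0,0,0],[-0.5,-0.7267,0,0,0,0]],
  ],
)

```text
time_s: 2.28
position: [0.426, 0.0851, 0.2598]
tcp_rot: [[-0.875, 0.484, 0.001], [0.484, 0.875, -0.0], [-0.001, 0.0, -1.0]]
force: [1.0, 0.0, -0.3]
opening: 0.347
grasp_force: 0.0
```

To row units: -0.218 m is -0.7267, -0.2 m is -0.6667.

Request:
play_rows(
  motion=[
    [[-0.0633,-0.09,0,0,0,0],[-0.1267,-0.1833,0,0,0,0],[-0.1867,-0.2733,0,0,0,0],[-0.25,-0.3667,0,0,0,0],[-0.3133,-0.4567,0,0,0,0],[-0.3833,-0.5533,0,0,0,0],[-0.45,-0.6667,0,0,0,0],[-0.4933,-0.7267,0,0,0,0]],
  ],
)

```text
time_s: 2.95
position: [0.4503, -0.1798, 0.26]
tcp_rot: [[-0.874, 0.486, 0.002], [0.486, 0.874, -0.003], [-0.003, -0.001, -1.0]]
force: [0.1, 0.4, -0.3]
opening: 0.343
grasp_force: 0.0
```

Run:
```python
from h import *
d=imaging.capture('wrist'); cv2.imwrite('pics/w1.png',cv2.resize(d['frame'][:,:,::-1],None,fx=1.5,fy=1.5))
s=bot.read_state(); print(s['time_s'],s['position'],s['joint_positions'])
for n in ['housing_a_collar','housing_a_slot','housing_a']:
    print(n,[(np.round(r['at'],3).tolist(),round(r['confidence'],2)) for r in finder.recognise('wrist',n)[:2]])
R,t=np.array(d['R']),np.array(d['t']); p=np.array(d['camera_matrix'])@(R@[.491,-.196,.075]+t); print(p[:2]/p[2], -R.T@t)
```

```text
3.0 [ 0.45175766 -0.18304067  0.26012952] [-35.12352256  17.93819234 100.13945906  -0.17996095  61.56234124
 -95.83941503]
housing_a_collar [([0.457, -0.188, 0.062], 0.65)]
housing_a_slot [([0.486, -0.2, 0.062], 0.67)]
housing_a [([0.49, 0.089, 0.037], 0.97), ([0.462, -0.19, 0.062], 0.73)]
[260.93294795 217.89205638] [ 0.39164685 -0.14702014  0.40543817]
```

View pics/w1.png

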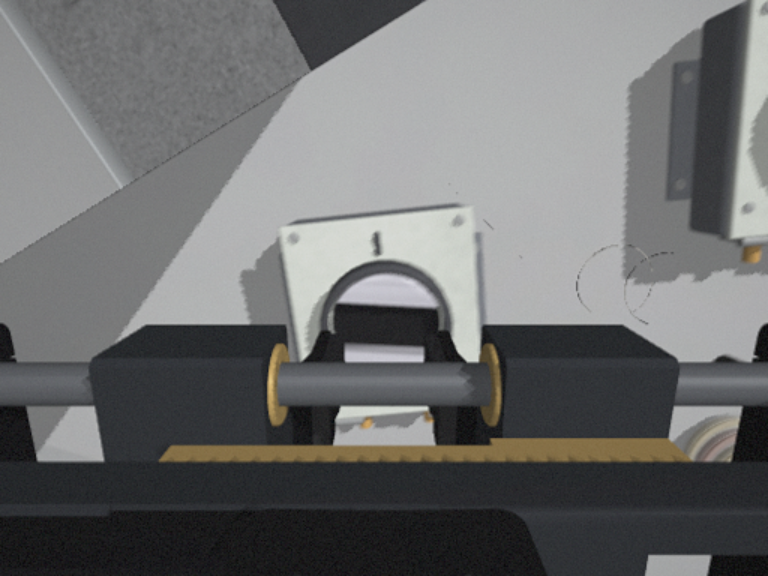

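The wrist view shows housing a's collar around pixel (388,315) of the 1.5x picture, partly hidden by the gripper. I'll shift the tool so the lock shows clear.

To row units: -0.085 m is -0.2833, -0.06 m is -0.2.

Request:
play_rows(
  motion=[
    [[-0.1,0,0,0,0,0],[-0.2,0,0,0,0,0],[-0.2833,0,0,0,0,0],[-0.2833,0,0,0,0,0],[-0.2833,0,0,0,0,0]],
  ],
)

```text
time_s: 3.57
position: [0.5246, -0.2154, 0.2592]
tcp_rot: [[-0.876, 0.483, -0.001], [0.483, 0.876, 0.001], [0.001, 0.0, -1.0]]
force: [-0.2, 0.2, -0.1]
opening: 0.346
grasp_force: 0.0
```

Run:
```python
from h import *
d=imaging.capture('wrist'); d=imaging.capture('wrist'); cv2.imwrite('pics/w2.png',cv2.resize(d['frame'][:,:,::-1],None,fx=1.5,fy=1.5))
import pickle; pickle.dump(d,open('w2.pkl','wb'))
s=bot.read_state(); print(s['time_s'],s['position'])
for n in ['housing_a_collar','housing_a_slot']:
    print(n,[(np.round(r['at'],3).tolist(),round(r['confidence'],2)) for r in finder.recognise('wrist',n)[:2]])
R,t=np.array(d['R']),np.array(d['t'])
for z in (.06,.075,.078):
  p=np.array(d['camera_matrix'])@(R@[.491,-.196,z]+t); print(1.5*p[:2]/p[2])
print(-R.T@t)
```

```text
3.6667 [ 0.5231059  -0.21482344  0.25913583]
housing_a_collar [([0.478, -0.2, 0.067], 0.85)]
housing_a_slot []
[384.59093906 218.80326234]
[384.64811949 220.57323121]
[384.66017187 220.94630173]
[ 0.465303   -0.18293313  0.40489096]
```

View pics/w2.png

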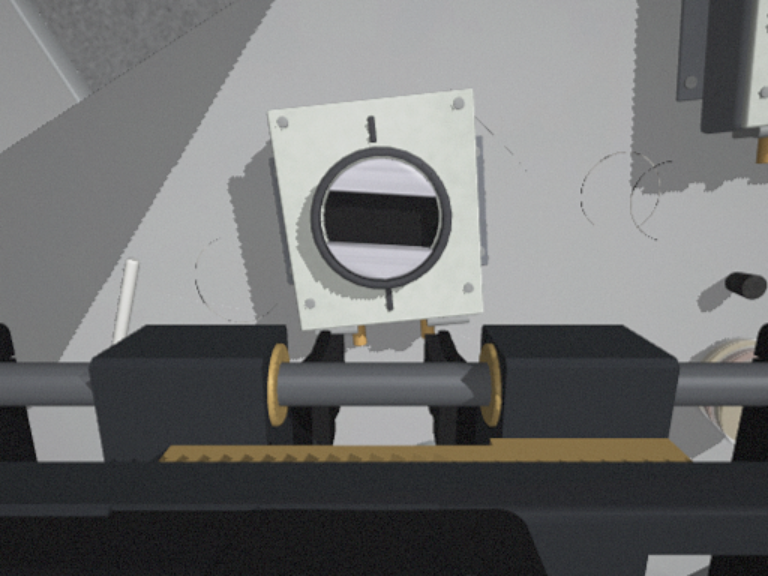

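The lock now shows clear at about (381,218), with ribs at (372,129) and (389,299), and the slot from (327,217) to (440,220). I'll fit these.

```bash
cat > fit.py <<'E'
from h import *
def fit(d,zc=.077,zs=.061,zr=.06,c0=(254,145),r=90):
    g=cv2.resize(cv2.cvtColor(d['frame'],cv2.COLOR_RGB2GRAY),None,fx=4,fy=4,interpolation=cv2.INTER_CUBIC)
    m=((g<95)*255).astype(np.uint8)
    cs,_=cv2.findContours(m,cv2.RETR_LIST,cv2.CHAIN_APPROX_NONE)
    out=[]
    for c in cs:
        if len(c)<60: continue
        rc=cv2.minAreaRect(c); p=np.array(rc[0])/4
        if np.hypot(*(p-c0))>r or max(rc[1])>480: continue
        box=(cv2.boxPoints(rc)-1.5)/4; z=zc if min(rc[1])>320 else (zs if min(rc[1])>90 else zr)
        w=unproj(d,box,z); e=[w[1]-w[0],w[2]-w[1]]; L=[np.linalg.norm(v) for v in e]; v=e[int(np.argmax(L))]
        ctr=unproj(d,(np.array(cv2.fitEllipse(c)[0])-1.5)/4,z)[0] if z==zc else w.mean(0)
        out.append((ctr.round(4).tolist(),(np.round(L,4)*1000).tolist(),'yaw',round(float(np.degrees(np.arctan2(v[1],v[0]))%180),1)))
    return out
E
python3 - <<'E'
from fit import *
import pickle
for o in fit(pickle.load(open('w2.pkl','rb'))): print(*o)
d=imaging.capture('top')
for o in fit(d,c0=(329,219),r=30): print('top',*o)
E
```

```text
[0.4897, -0.1986, 0.061] [37.8, 84.7] yaw 57.7
[0.4562, -0.2656, 0.06] [3.9, 94.7] yaw 157.3
[0.487, -0.1973, 0.077] [87.5, 83.7] yaw 149.2
[0.4889, -0.1983, 0.077] [97.3, 96.8] yaw 109.8
[0.4308, -0.1738, 0.06] [4.4, 17.0] yaw 156.7
top [0.4759, -0.165, 0.06] [26.0, 35.5] yaw 56.8
top [0.4946, -0.2678, 0.06] [28.7, 23.599999999999998] yaw 154.4
top [0.5268, -0.194, 0.06] [23.599999999999998, 35.9] yaw 60.0
```

```bash
python3 -c "
from h import *
print(rel([.489,-.198,.13],57.7))"
```

```text
[[0.0384, -0.0011, 0.1296], np.float64(3.37), 'cur', np.float64(61.1), 'j6', np.float64(-94.8)]
```

To row units: 0.13 m is 0.4333, 0.11 m is 0.3667, 3.4 degrees is 0.0189.

Request:
play_rows(
  motion=[
    [[0.0667,-0.0033,0.0667,0,0,0.0083],[0.1267,-0.0033,0.1667,0,0,0.0189],[0.1267,-0.0033,0.2667,0,0,0.0189],[0.1267,-0.0033,0.3667,0,0,0.0189],[0.1267,-0.0033,0.4333,0,0,0.0189],[0.1267,-0.0033,0.4333,0,0,0.0189],[0.1267,-0.0033,0.4333,0,0,0.0189]],
  ],
)

```text
time_s: 4.4
position: [0.4896, -0.1988, 0.1292]
tcp_rot: [[-0.844, 0.536, -0.002], [0.536, 0.844, 0.001], [0.003, 0.0, -1.0]]
force: [0.1, -0.4, 0.4]
opening: 0.343
grasp_force: 0.0
```

Run:
```python
from h import *
d=imaging.capture('side'); w=imaging.capture('wrist')
a=cv2.resize(d['frame'][90:220,190:320],(400,400),interpolation=cv2.INTER_CUBIC); b=cv2.resize(w['frame'][140:300,180:340],(400,400),interpolation=cv2.INTER_CUBIC)
cv2.imwrite('pics/s3.png',np.hstack([a,b])[:,:,::-1])
print(rel([.489,-.198,.083],57.7),bot.read_state()['position'],bot.read_state()['force'])
```

```text
[[0.0031, 0.0004, 0.0479], np.float64(-0.08), 'cur', np.float64(57.6), 'j6', np.float64(-91.8)] [ 0.4912663  -0.19989703  0.13091354] [ 0.94394934  0.48744144 -0.02870708]
```

View pics/s3.png

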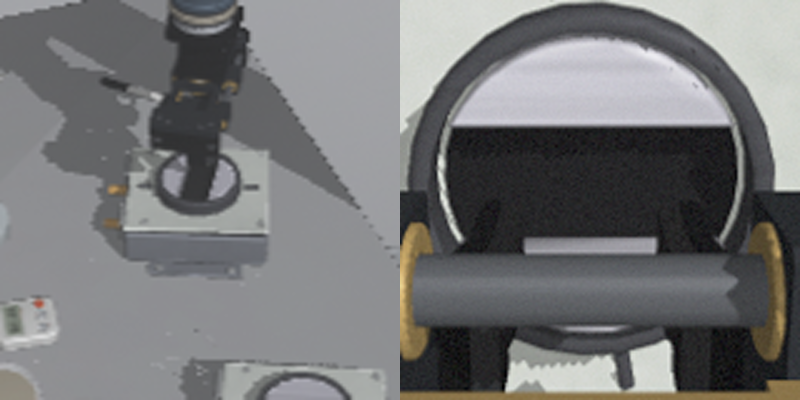

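The fingers hang centred over the slot and the slot edges run parallel to the jaw line. I'll go down gently.

To row units: 0.038 m is 0.1267, 0.034 m is 0.1133.

Request:
play_rows(
  motion=[
    [[0,0,0.0333,0,0,0],[0,0,0.0667,0,0,0],[0,0,0.09,0,0,0],[0,0,0.1133,0,0,0],[0,0,0.1267,0,0,0],[0,0,0.1267,0,0,0]],
  ],
)

```text
time_s: 5.0
position: [0.4898, -0.199, 0.0903]
tcp_rot: [[-0.844, 0.536, -0.002], [0.536, 0.844, 0.001], [0.002, 0.0, -1.0]]
force: [0.1, -1.2, 0.0]
opening: 0.348
grasp_force: 0.0
```

To row units: 0.008 m is 0.0267, 0.006 m is 0.02.

Request:
play_rows(
  motion=[
    [[0,0,0.01,0,0,0],[0,0,0.02,0,0,0],[0,0,0.0267,0,0,0],[0,0,0.0267,0,0,0]],
  ],
)

```text
time_s: 5.33
position: [0.4903, -0.1994, 0.0832]
tcp_rot: [[-0.844, 0.536, -0.0], [0.536, 0.844, 0.0], [0.001, 0.0, -1.0]]
force: [-0.0, 1.4, 0.0]
opening: 0.344
grasp_force: 0.0
```

To row units: 34 degrees is 0.1889.

Request:
play_rows(
  motion=[
    [[0,0,0,0,0,0.0278],[0,0,0,0,0,0.0556],[0,0,0,0,0,0.0778],[0,0,0,0,0,0.1],[0,0,0,0,0,0.1222],[0,0,0,0,0,0.1444],[0,0,0,0,0,0.1667],[0,0,0,0,0,0.1889]],
  ],
)

```text
time_s: 6.0
position: [0.4902, -0.1992, 0.0835]
tcp_rot: [[-0.398, 0.917, -0.001], [0.917, 0.398, 0.0], [0.0, -0.0, -1.0]]
force: [-0.1, 1.2, -2.1]
opening: 0.342
grasp_force: 2.9
```

```bash
python3 -c "
from h import *
s=bot.read_state();print(s['force'],s['moment'],rel([.489,-.198,.083],-23))"
```

```text
[-0.1424813   1.20290912 -2.12997251] [0.00666093 0.01913652 0.16672592] [[0.0016, -0.0007, 0.0005], np.float64(46.47), 'cur', np.float64(23.5), 'j6', np.float64(-57.7)]
```

The z moment is 0.17 N m, so the dial is turning. I'll continue.

To row units: 40 degrees is 0.2222.

Request:
play_rows(
  motion=[
    [[0,0,0,0,0,0.0278],[0,0,0,0,0,0.0556],[0,0,0,0,0,0.0833],[0,0,0,0,0,0.1111],[0,0,0,0,0,0.1389],[0,0,0,0,0,0.1667],[0,0,0,0,0,0.1944],[0,0,0,0,0,0.2222]],
  ],
)

```text
time_s: 6.67
position: [0.4901, -0.1989, 0.0829]
tcp_rot: [[0.285, 0.958, -0.001], [0.958, -0.285, 0.001], [0.0, -0.001, -1.0]]
force: [0.8, 0.6, -5.5]
opening: 0.344
grasp_force: 4.4
```

```bash
python3 -c "
from h import *
s=bot.read_state();print(s['force'],s['moment'],rel([.489,-.198,.083],-23))"
```

```text
[ 0.84625894  0.55455683 -5.50704596] [ 0.02462949 -0.08786166  0.19815762] [[0.0006, -0.0013, -0.0001], np.float64(6.42), 'cur', np.float64(-16.6), 'j6', np.float64(-17.6)]
```

To row units: 15 degrees is 0.0833.

Request:
play_rows(
  motion=[
    [[0,0,0,0,0,0.0222],[0,0,0,0,0,0.0444],[0,0,0,0,0,0.0667],[0,0,0,0,0,0.0833],[0,0,0,0,0,0.0833]],
  ],
)

```text
time_s: 7.08
position: [0.49, -0.1989, 0.0829]
tcp_rot: [[0.521, 0.853, -0.001], [0.853, -0.521, 0.001], [0.0, -0.002, -1.0]]
force: [0.9, 1.3, -4.7]
opening: 0.346
grasp_force: 2.9
```

```bash
python3 -c "
from h import *
s=bot.read_state();print(s['force'],s['moment'],rel([.489,-.198,.083],-23))"
```

```text
[ 0.93611951  1.3191491  -4.7270624 ] [0.00953977 0.05781275 0.10116687] [[0.0002, -0.0013, -0.0001], np.float64(-8.41), 'cur', np.float64(-31.4), 'j6', np.float64(-2.8)]
```

To row units: 5 degrees is 0.0278.

Request:
play_rows(
  motion=[
    [[0,0,0,0,0,0.0111],[0,0,0,0,0,0.0222],[0,0,0,0,0,0.0278]],
  ],
)

```text
time_s: 7.33
position: [0.4899, -0.1989, 0.083]
tcp_rot: [[0.593, 0.805, -0.001], [0.805, -0.593, 0.001], [0.0, -0.002, -1.0]]
force: [0.3, 1.0, -6.4]
opening: 0.342
grasp_force: 4.3
```

```bash
python3 -c "
from h import *
s=bot.read_state();print(s['force'],s['moment'],rel([.489,-.198,.083],-23))"
```

```text
[ 0.25333496  1.00588306 -6.38181493] [0.13826918 0.0174157  0.1691322 ] [[0.0002, -0.0013, 0.0], np.float64(-13.36), 'cur', np.float64(-36.4), 'j6', np.float64(2.1)]
```

To row units: 3 degrees is 0.0167.

Request:
play_rows(
  motion=[
    [[0,0,0,0,0,0.0056],[0,0,0,0,0,0.0111],[0,0,0,0,0,0.0167]],
  ],
)

```text
time_s: 7.58
position: [0.4899, -0.1989, 0.0833]
tcp_rot: [[0.635, 0.772, -0.001], [0.772, -0.635, 0.001], [-0.0, -0.002, -1.0]]
force: [-0.8, 0.7, -6.0]
opening: 0.349
grasp_force: 4.5
```

Run:
```python
from h import *
s=bot.read_state();print(s['force'],s['moment'],rel([.489,-.198,.083],-23))
w=imaging.capture('wrist');b=cv2.resize(w['frame'][100:320,130:390],None,fx=2.5,fy=2.5,interpolation=cv2.INTER_CUBIC)
cv2.imwrite('pics/w4.png',b[:,:,::-1])
```

```text
[-0.7748596   0.68612664 -6.03112249] [0.25379641 0.10240999 0.14808545] [[0.0001, -0.0013, 0.0003], np.float64(-16.43), 'cur', np.float64(-39.4), 'j6', np.float64(5.2)]
```

View pics/w4.png

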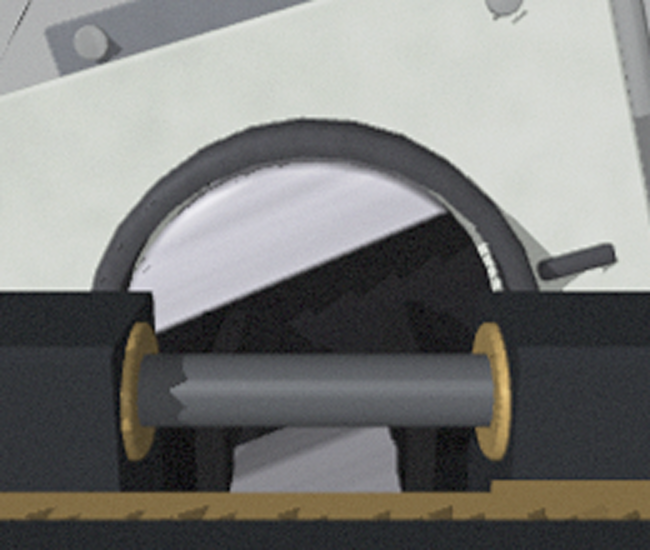

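The slot edge lies at about 23° and the rib and cover edge at 15–17°, so about 6–8° remain. I'll continue in small steps.

To row units: 4 degrees is 0.0222.

Request:
play_rows(
  motion=[
    [[0,0,0,0,0,0.0056],[0,0,0,0,0,0.0111],[0,0,0,0,0,0.0167],[0,0,0,0,0,0.0222]],
  ],
)

```text
time_s: 7.97
position: [0.49, -0.1989, 0.0834]
tcp_rot: [[0.688, 0.726, -0.001], [0.726, -0.688, 0.001], [-0.0, -0.001, -1.0]]
force: [-0.6, 2.7, -6.3]
opening: 0.343
grasp_force: 4.7
```

```bash
python3 -c "
from h import *
s=bot.read_state();print(s['force'],s['moment'],rel([.489,-.198,.083],-23))"
```

```text
[-0.63911184  2.7091023  -6.33119596] [0.38918549 0.21199492 0.188192  ] [[-0.0, -0.0014, 0.0004], np.float64(-20.47), 'cur', np.float64(-43.5), 'j6', np.float64(9.2)]
```

To row units: 2 degrees is 0.0111.

Request:
play_rows(
  motion=[
    [[0,0,0,0,0,0.0039],[0,0,0,0,0,0.0078],[0,0,0,0,0,0.0111]],
  ],
)

```text
time_s: 8.22
position: [0.49, -0.199, 0.0834]
tcp_rot: [[0.713, 0.702, -0.001], [0.702, -0.713, 0.001], [-0.0, -0.001, -1.0]]
force: [-0.9, 3.8, -7.0]
opening: 0.345
grasp_force: 4.8
```

```bash
python3 -c "
from h import *
s=bot.read_state();print(s['force'],s['moment'],rel([.489,-.198,.083],-23))"
```

```text
[-0.9247082   3.80447403 -6.98613102] [0.56696435 0.2763241  0.14788111] [[-0.0, -0.0014, 0.0004], np.float64(-22.45), 'cur', np.float64(-45.5), 'j6', np.float64(11.2)]
```

To row units: 2 degrees is 0.0111.

Request:
play_rows(
  motion=[
    [[0,0,0,0,0,0.0039],[0,0,0,0,0,0.0078],[0,0,0,0,0,0.0111]],
  ],
)

```text
time_s: 8.47
position: [0.4901, -0.199, 0.0834]
tcp_rot: [[0.736, 0.677, -0.001], [0.677, -0.736, 0.001], [-0.0, -0.001, -1.0]]
force: [-0.2, 3.6, -7.1]
opening: 0.345
grasp_force: 7.3
```

Run:
```python
from h import *
s=bot.read_state();print(s['force'],s['moment'],rel([.489,-.198,.083],-23))
w=imaging.capture('wrist');b=cv2.resize(w['frame'][100:320,130:390],None,fx=2.5,fy=2.5,interpolation=cv2.INTER_CUBIC)
cv2.imwrite('pics/w5.png',b[:,:,::-1])
```

```text
[-0.16147949  3.598991   -7.08488856] [0.7337942  0.23751589 0.26038215] [[-0.0001, -0.0015, 0.0004], np.float64(-24.43), 'cur', np.float64(-47.4), 'j6', np.float64(13.2)]
```

View pics/w5.png

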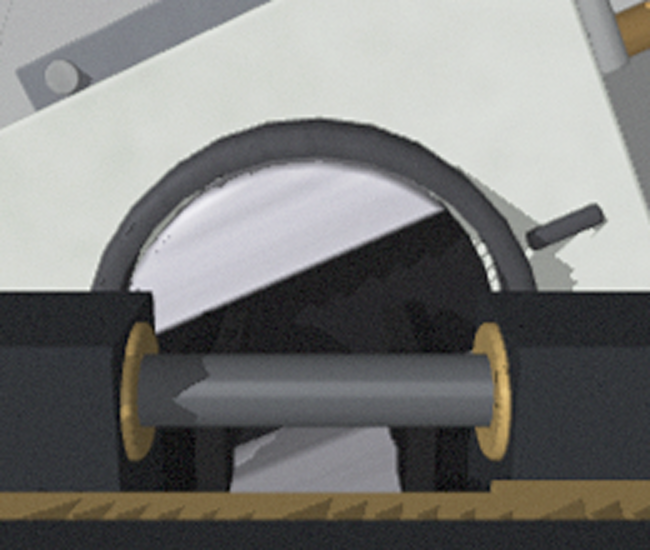

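The slot edge and the rib now both lie at about 23°, and the moment has risen to 0.26 N m, so it is at the stop. One small last nudge, then I back off the turn and lift.

To row units: 1 degrees is 0.0056.

Request:
play_rows(
  motion=[
    [[0,0,0,0,0,0.0028],[0,0,0,0,0,0.0056],[0,0,0,0,0,0.0056]],
  ],
)

```text
time_s: 8.77
position: [0.4902, -0.1991, 0.0834]
tcp_rot: [[0.747, 0.665, -0.001], [0.665, -0.747, 0.0], [-0.0, -0.001, -1.0]]
force: [-1.5, 4.4, -8.6]
opening: 0.345
grasp_force: 11.3
```

```bash
python3 -c "
from h import *
s=bot.read_state();print(s['force'],s['moment'],s['grasp_force'],rel([.489,-.198,.083],-23))"
```

```text
[-1.54911872  4.40308895 -8.55887551] [0.89873361 0.30562843 0.45274125] 11.268630835111253 [[-0.0002, -0.0016, 0.0004], np.float64(-25.35), 'cur', np.float64(-48.4), 'j6', np.float64(14.1)]
```

The moment rose to 0.45 N m for 1°, which is the hard stop. I'll back off to mid slot (about 20°), lift, and move aside to look.

To row units: -23 degrees is -0.1278.

Request:
play_rows(
  motion=[
    [[0,0,0,0,0,-0.0167],[0,0,0,0,0,-0.0389],[0,0,0,0,0,-0.0667],[0,0,0,0,0,-0.0944],[0,0,0,0,0,-0.1167],[0,0,0,0,0,-0.1278],[0,0,0,0,0,-0.1278]],
  ],
)

```text
time_s: 9.35
position: [0.4934, -0.2023, 0.0853]
tcp_rot: [[0.429, 0.903, 0.007], [0.903, -0.429, -0.006], [-0.002, 0.009, -1.0]]
force: [-0.3, -0.7, -1.0]
opening: 0.347
grasp_force: 0.0
```

To row units: -0.165 m is -0.55, -0.16 m is -0.5333.

Request:
play_rows(
  motion=[
    [[0,0,-0.0333,0,0,0],[0,0,-0.0667,0,0,0],[0,0,-0.1333,0,0,0],[0,0,-0.2333,0,0,0],[0,0,-0.3333,0,0,0],[0,0,-0.4333,0,0,0],[0,0,-0.5333,0,0,0],[0,0,-0.55,0,0,0]],
  ],
)

```text
time_s: 10.02
position: [0.4936, -0.2016, 0.2555]
tcp_rot: [[0.429, 0.903, 0.012], [0.903, -0.429, -0.008], [-0.002, 0.014, -1.0]]
force: [1.1, -1.0, 0.2]
opening: 0.349
grasp_force: 0.0
```

To row units: -0.085 m is -0.2833, -0.06 m is -0.2.

Request:
play_rows(
  motion=[
    [[-0.1,0,0,0,0,0],[-0.2,0,0,0,0,0],[-0.2833,0,0,0,0,0],[-0.2833,0,0,0,0,0],[-0.2833,0,0,0,0,0]],
  ],
)

```text
time_s: 10.43
position: [0.4537, -0.2775, 0.2492]
tcp_rot: [[0.432, 0.902, 0.001], [0.902, -0.432, -0.001], [-0.0, 0.002, -1.0]]
force: [0.7, -0.1, -0.1]
opening: 0.345
grasp_force: 0.0
```

Run:
```python
from fit import *
s=bot.read_state();print(s['time_s'],s['force'],s['position'])
w=imaging.capture('wrist'); w=imaging.capture('wrist')
cv2.imwrite('pics/w6.png',cv2.resize(w['frame'][:,:,::-1],None,fx=1.5,fy=1.5))
for o in fit(w,.075,.059,.058): print(*o)
```

```text
10.4333 [ 0.70400198 -0.13431657 -0.10207842] [ 0.45374542 -0.27745269  0.24923113]
[0.4587, -0.2673, 0.058] [7.1000000000000005, 3.6] yaw 179.2
[0.4588, -0.2684, 0.058] [93.5, 6.8] yaw 157.1
[0.431, -0.1738, 0.058] [17.2, 3.8] yaw 156.7
[0.5466, -0.223, 0.058] [17.6, 4.3] yaw 154.5
[0.4892, -0.1973, 0.059] [84.0, 39.1] yaw 156.9
[0.4895, -0.1972, 0.075] [84.8, 84.4] yaw 20.8
[0.4899, -0.1969, 0.075] [99.2, 95.2] yaw 59.7
```

View pics/w6.png

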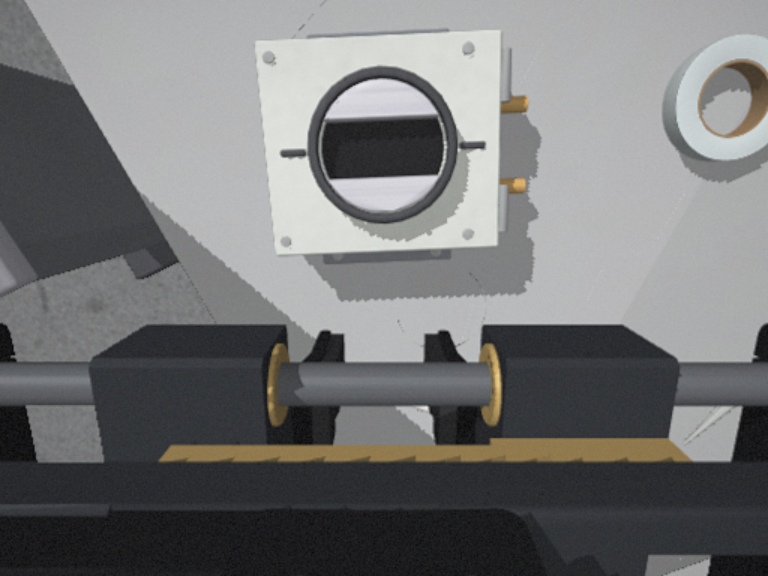

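The slot sits at 156.9° and the line through the ribs, pixels (293,153) to (473,146), at 156.95°. The dial is in line with the ribs and the hand is clear.

```bash
python3 -c "
from rig import bot
print(bot.hand_in())"
```

```text
the job is handed in; nothing more can be done
None
```

I turned housing_a's lock clockwise to its hard stop, its slot lies within about 0.1° of the rib line, and the hand is clear; the job is handed in, but no verdict came back and I did not separately measure that the cover is fully shut.

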